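# Prop open the lid of the sample chest

### The job

Lift the lid of the small sample chest wide open until it stays up by itself, swing the prop rod up from the chest's side, and bring the lid down onto it so that the rod's tip sits in the hole under the lid's edge rail and the lid rests on the rod. The hole has to be felt for with the tip sliding along the rail: do not force the rod, and leave the things standing round the chest where they are.

Things in the scene. Friction and masses are not known exactly. Their poses are not given: they have to be found in the camera images.
- chest: white open-topped chest, 200 x 200 mm, 92 mm high, fixed on the bench. Origin: centre of its underside; z up, x from its front (handle side) to its back (hinge side), y towards the side with the prop rod. The lid's hinge line is parallel to y at x = +0.100, z = +0.095. The rod's pivot is at x = -0.072, y = +0.116, z = +0.083.
- lid: grey lid, 199 x 208 x 18 mm, 0.8 kg; origin mid hinge line. Shut, its axes are the chest's; opens by turning about +y, 0 to 1.42 rad; about 5 N at the handle starts it. Stiff, damped hinge: stays above 1.3 rad; below 1.15 sinks slowly (under 0.3 rad/s). At rest on the seated rod it is open 0.91 rad (0.87 to 0.95); tip beside the hole: 0.04 to 0.13 more. Over 1.05 rad the rod passes freely below.
- lid_handle (a point): middle of the black grip on the lid's handle bar: round, 14 mm diameter, 78 mm long along the lid's y, turning freely on the bar, 50 mm in front of the lid's front edge (x = -0.243, z = +0.009 in the lid's frame), with an arm to the lid at each end (y = -0.05 and +0.05).
- rail_mid (a point): middle of the rail under the lid's +y edge, on its flat steel underside (lid frame: x -0.140, y +0.116, z 0; lid's axes). This catch plate, 20 mm wide, 84 mm long, has one square hole, 12 x 12 mm, 10 mm deep upward (+z). It is clamped differently each time: the hole's centre lies within 10 mm of this point along x, on the middle line. It does not slip. The hole is not measured.
- rod: steel prop rod, 9 mm thick, 159 mm long, round 7 mm tip. Origin on its pivot at the chest's +y side; x along the rod to the tip, y the pivot's axis. Stowed it points to the chest's back, 0.1 to 0.3 rad below level; it swings up and forward under the rail and stiffly stays where left. Seated, it is 0.94 rad above level (0.85 to 1.02); swinging further up moves the tip to the lid's front edge.
- rod_grip (a point): middle of the black grip sleeve, 14 mm diameter, 52 mm long along the rod's y, on a cross pin of the rod 95 mm from the pivot and 66 mm out to the chest's +y side. The sleeve turns freely on its pin, so it can be held with the gripper at any angle while the rod swings.
- rod_tip (a point): very end of the rod's tip, on its axis.
- slide_box: bystander: blue plastic slide box, 56 x 83 x 36 mm, origin under its centre.
- bottle: bystander: white reagent bottle with an orange cap, 48 mm diameter, 96 mm high, origin under its centre.
- vial: bystander: small white vial, 23 mm diameter, 51 mm high, origin under its centre.
- timer: bystander: white bench timer, 62 x 62 x 22 mm, origin under its centre.

How it is judged:
On the way, in this order (a step that is already met when the one before it is completed fails the run):
1. the lid is open by more than 1.1 rad (angle between lid's own z axis and vertical above 1.1 rad), for 0.2 s.
2. the rod is swung up by more than 0.6 rad above level (angle between rod's own x axis and vertical below 0.97 rad), for 0.2 s.
At the end, for the whole second after the job is handed in: The rod's tip is in the hole: more than 5 mm deeper than the rail's underside and within 18 mm of the rail's middle point along the rail; the lid stands open by 0.8 to 1.0 rad, rests on the rod (more than 0.3 N between them), and lid and rod are still (z of rod_tip in the frame of rail_mid above 0.005 m and x of rod_tip in the frame of rail_mid between -0.018 and 0.018 m and angle between lid's own z axis and vertical between 0.8 and 1 rad and contact force between rod and lid above 0.3 N and angular speed of each of lid, rod below 0.05 rad/s); the robot touches nothing.
It fails at once if the rod is forced against the lid (more than 20 N between them) (contact force between rod and lid above 20 N).
It fails at once if a bystander is moved by more than 20 mm (distance of any of slide_box, bottle, vial, timer from where it was at the start of the episode above 0.02 m).
It also fails if it takes over 72 s, if anything falls off the work surface, if the arm or the gripper's body presses on something with over 40 N, if the wrist force passes 120 N, or if a joint passes its speed limit or range.

### The arm

A 6-joint arm with a two-finger parallel gripper is mounted at the origin on a cart in front of the work surface, level with it; the furniture and walls round the work are solid. World frame = base frame: x ahead of the robot, y to its left, z up, the work surface at z = 0. Lengths are in m, angles in rad, forces in N, time in s.
With the tool pointing down it reaches from about 0.325 to 0.875 m from the base axis. Payload 4.4 kg.
Tool frame: the origin (TCP) lies on the centre line of the jaws, within the pads' length; the fingertips stand 19 mm ahead of it and the grasp point (between the pads) is the TCP; z points along the fingers, y is the line along which they close (so a half turn about z gives the same grasp; the last joint's range is limited). The gripper opens to 85 mm and grips with 20 to 120 N. Pads are 22 mm wide; open, the fingers measure 114 mm over their backs; the gripper's body (76 mm by 85 mm) begins 54 mm behind the grasp point. The pads swing forward as they close: fully open they stand 13 mm farther back than shut.
Start: joints at [-1.486, 0.207, 1.542, -0, 1.393, -0.15], TCP at [0.134, -0.559, 0.25] pointing down, gripper open.
Joint ranges: [-2.73, 2.73], [-0.86, 2.22], [0.23, 2.46], [-1.11, 4.25], [0.08, 2.63], [-2.82, 2.82]. Speed limits (rad/s): [2.79, 2.79, 3.14, 3.14, 3.14, 3.14].

### API

Orientations are given as a rotation vector (axis times angle).
In Python, from cell import status, get_image, bot gives the robot as it stands.
- The arm moves only by the tool carry_out, never from a script. Its argument "deltas" is a list that holds one entry, the list of rows, each a list of 5 numbers: the closure, from 0 (fully open) to 1 (shut), then the shift along the tool's x, y, z in mm, then the turn about the tool's z in degrees. In form: [[[claw, dx, dy, dz, twist], ...]]. A call has 1 to 12 rows; each row is the pose to reach, as a shift and turn from the pose commanded when the call began, along the tool's axes at that moment; what a row does not reach only later rows make up. A row lasts 1/12 s, in which the tool goes at most 41.7 mm and 7.16 degrees, less where a joint would pass 70% of its speed; a pose out of reach is approached as far as the arm can. A call with a gripper value outside its range is refused whole. The fingers move at their own pace and stop on an object; "newtons" is the grip in N (left out, the last holds). Time passes only in rows, so rows that repeat a pose let the fingers close. It gives the time, the measured TCP pose, the force, the opening and the grip force at its end, in the units of the state.
- status.observe(): the state, without advancing time (a new reading comes with each control period).
- get_image(name): name is "side" or "top" or "wrist"; returns a dict with "img" (400x640x3 uint8, blue, green, red), "mtx" (3x3 intrinsics, pixels), "k1" (the pictures are not rectified: a ray, as slopes to the right and down, at radius r is drawn at 1 + k1 r^2 times it, then the intrinsics apply), "R" (3x3) and "t" (3): a world point X has camera coordinates R X + t; the wrist camera has in their place "T_tool_cam" (4x4, takes a point from camera to tool coordinates, whose origin is the TCP and whose axes are the flange's). Camera axes: x right, y down, z forward; pixel columns grow to the right and rows downward; lengths in m; the calibration is good to about 2 mm. A picture is of the moment at which its call begins: read the wrist's pose just before it. There is no depth.
- bot.sign_off(): hands the job in; it is judged then, once.
The state is a dict: "clock": time; "q": joint angles; "dq": joint speeds; "effort": joint torques, N m; "ee_pos": TCP position; "tool_rot": TCP orientation; "contact_force": force on the tool from outside, world axes, zero at the start; "ft_torque": the same for the moment, N m; "grip_width": finger opening in m; "grip_force": force on a finger pad.
Only numpy, scipy, OpenCV 4.12 (cv2) and the standard library are available. Lean on these libraries where they do the work, as an engineer would, in place of code of your own. Each camera call takes 0.05 s, during which the arm holds its last target. There are 200 camera calls.

## Working session

There is one attempt and no reset: what is moved stays moved. The work goes in short steps, Python scripts to look and compute and a tool call to move; the robot and the scene stay as the last step left them, time stands still between calls to the robot, and variables do not carry over. Pictures are saved under pics/ and viewed, at most 10 in all, crops included, and the job is handed in when it is done.

Besides the shell and the picture viewer there is one more tool, called as a command line: name --argument value ..., lists and objects as JSON in quotes. carry_out: Moves the arm, as the interface text tells. Its arguments: {"type":"object","properties":{"deltas":{"type":"array","items":{"type":"array","items":{"type":"array","items":{"type":"number"}}}},"newtons":{"type":"number"}},"required":["deltas"]}

```bash
ls; mkdir -p pics; python3 - <<'E'
from cell import status,get_image
import cv2,numpy as np
print(status.observe())
for n in("side","top"):
    d=get_image(n);cv2.imwrite(f"pics/{n}0.png",d["img"]);print(n,{k:np.round(v,4).tolist() for k,v in d.items() if k!="img"})
E
```

```text
pics
{'clock': 0.0, 'q': array([-1.48649356e+00,  2.07452491e-01,  1.54296711e+00,  3.23955719e-06,
        1.39350336e+00, -1.50516160e-01]), 'dq': array([ 0.00042313, -0.00062385, -0.00167857,  0.00082863, -0.00101165,
       -0.00020484]), 'effort': array([-1.41543016e-03, -3.83037329e+01, -2.91594189e+01, -2.33252458e-04,
        1.04964609e-02, -3.43150489e-06]), 'ee_pos': array([ 0.13370301, -0.55849861,  0.24910103]), 'tool_rot': array([-3.11765132e+00, -3.67732151e-01, -1.26074941e-04]), 'contact_force': array([-0.24397912,  0.04225208, -0.49939431]), 'ft_torque': array([ 0.03991831,  0.01565891, -0.008458  ]), 'grip_force': 0.0, 'grip_width': 0.08532653865865429}
side {'mtx': [[421.4182, 0.0, 323.9576], [0.0, 421.4182, 197.3171], [0.0, 0.0, 1.0]], 'k1': -0.1064, 'R': [[0.9966, -0.0822, 0.0068], [-0.0466, -0.6294, -0.7757], [0.068, 0.7727, -0.6311]], 't': [-0.5691, 0.1196, 0.892]}
top {'mtx': [[432.9526, 0.0, 312.0151], [0.0, 432.9526, 193.1558], [0.0, 0.0, 1.0]], 'k1': -0.0824, 'R': [[0.0092, -0.9999, 0.0112], [-0.9889, -0.0108, -0.1482], [0.1483, -0.0097, -0.9889]], 't': [0.0362, 0.5848, 0.8746]}
```

View pics/side0.png

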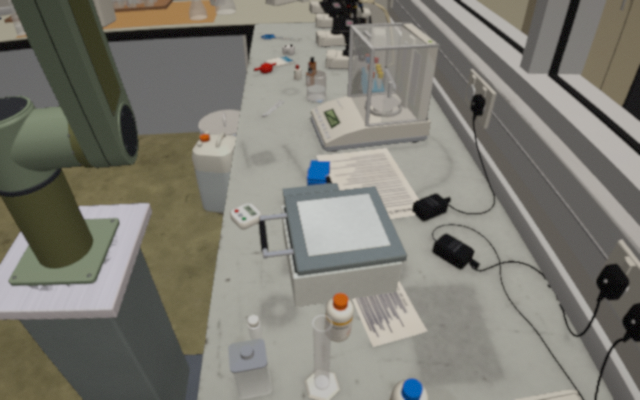

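View pics/top0.png

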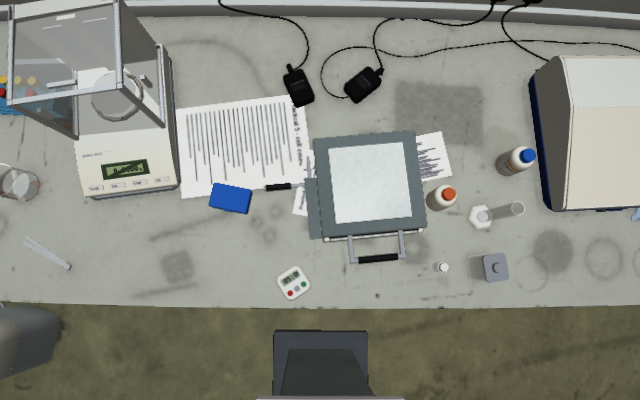

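```bash
python3 - <<'E'
import cv2
a=cv2.imread("pics/top0.png")[120:270,255:455];cv2.imwrite("pics/top0c.png",cv2.resize(a,None,fx=4,fy=4,interpolation=cv2.INTER_CUBIC))
E
cat > h.py <<'E'
import cv2,numpy as np
from scipy.spatial.transform import Rotation as Ro
from cell import status,get_image
def proj(d,X):
    X=np.atleast_2d(X)@d["R"].T+d["t"];s=X[:,:2]/X[:,2:]
    s=s*(1+d["k1"]*(s**2).sum(1,keepdims=True))
    return s*[d["mtx"][0,0],d["mtx"][1,1]]+d["mtx"][:2,2]
def ray(d,uv):
    dist=np.array([d["k1"],0,0,0,0.])
    # forward model identical to opencv radial k1
    s=cv2.undistortPoints(np.array([[uv]],float),d["mtx"],dist)[0,0]
    return -d["R"].T@d["t"], d["R"].T@np.array([*s,1])
def atz(d,uv,z):
    c,v=ray(d,uv);return c+v*(z-c[2])/v[2]
def wristcam(d,o):
    "world->cam for wrist picture, given state o"
    T=np.eye(4);T[:3,:3]=Ro.from_rotvec(o["tool_rot"]).as_matrix();T[:3,3]=o["ee_pos"]
    M=np.linalg.inv(T@d["T_tool_cam"]);d["R"],d["t"]=M[:3,:3],M[:3,3];return d
E
```

```text
(no output)
```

View pics/top0c.png

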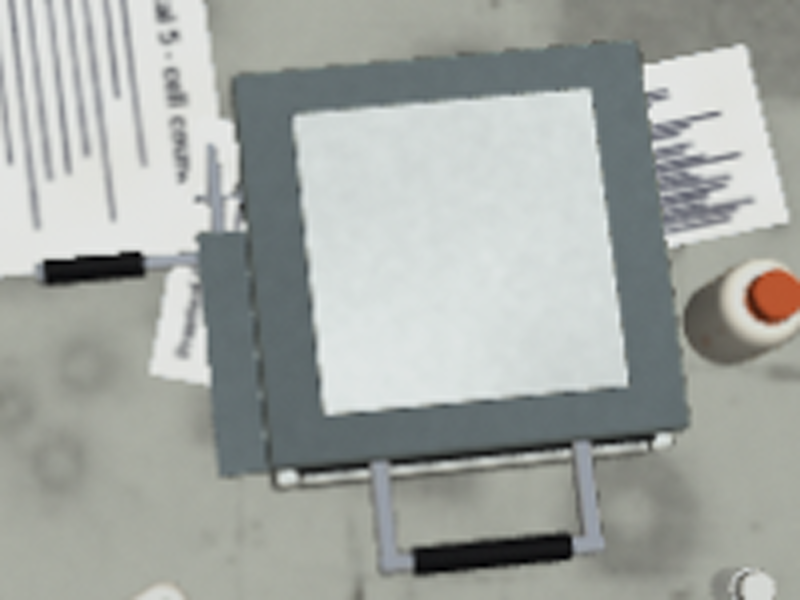

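The top crop shows the lid corners at full-image pixels (314,139), (414,130), (427,227) and (323,236). The handle grip spans (359,260) to (398,256), the rod sleeve spans (266,187) to (291,186), and the tip shows at (308,157).

```bash
cat >> h.py <<'E'
HNG=np.array([.1,0,.095])
def lid2c(p,phi): return Ro.from_euler('y',phi).apply(p)+HNG
PIV=np.array([-.072,.116,.083])
def rod2c(p,th): return Ro.from_euler('y',-th).apply(p)+PIV
def c2w(p,X): return Ro.from_euler('z',X[2]).apply(p)+[X[0],X[1],0]
E
python3 - <<'E'
from h import *
from scipy.optimize import least_squares
d=get_image("top");e=get_image("side")
q=lambda u,v:(255+u/4,120+v/4)
L=np.array([[.006,.104,.018],[.006,-.104,.018],[-.193,-.104,.018],[-.193,.104,.018],[-.243,.039,.014],[-.243,-.039,.014]])
uv=np.array([q(235,75),q(638,42),q(690,428),q(273,465),q(415,560),q(572,545)])
G=np.array([[.095,.040,0],[.095,.092,0],[.159,0,0]]);uvg=np.array([q(145,264),q(43,270),q(211,146)])
def P(X): return np.r_[c2w(lid2c(L,0),X),c2w(rod2c(G,-X[3]),X)]
f=lambda X:(proj(d,P(X))-np.r_[uv,uvg]).ravel()
r=least_squares(f,[.55,0,0,.2]);print(r.x);print(np.round(r.fun.reshape(-1,2),1))
X=r.x; np.save("X.npy",X)
print(proj(e,P(X)).round())
for n,uvp,z in(("box",(231,198),.036),("bottle",(445,193),.096),("vial",(442,266),.051),("timer",(293,282),.022)):print(n,atz(d,uvp,z))
print("handle",c2w(lid2c(np.array([-.243,0,.009]),0),X),"open1.36",c2w(lid2c(np.array([-.243,0,.009]),1.36),X),"rodgrip",c2w(rod2c(np.array([.095,.066,0]),-X[3]),X))
print(Ro.from_rotvec(status.observe()["tool_rot"]).as_matrix().round(3))
E
```

```text
[ 0.59089362 -0.07204793  0.10100899  0.19761333]
[[-0.9 -0.9]
 [ 0.8 -1.2]
 [ 0.7  0.4]
 [-0.9  1.1]
 [-0.5  0.2]
 [ 0.1  0.1]
 [ 0.1 -0.2]
 [ 0.6  0.6]
 [ 0.1 -0.3]]
[[376. 185.]
 [408. 255.]
 [297. 271.]
 [283. 195.]
 [262. 220.]
 [265. 249.]
 [332. 192.]
 [328. 179.]
 [363. 204.]]
box [0.57320984 0.21492517 0.036     ]
bottle [ 0.5798146 -0.2261006  0.096    ]
vial [ 0.43321726 -0.22935576  0.051     ]
timer [0.39749905 0.08026986 0.022     ]
handle [ 0.4486225  -0.08646766  0.104     ] open1.36 [ 0.648554   -0.06620382  0.33450425] rodgrip [0.59358452 0.11115723 0.06434868]
[[ 0.973  0.233 -0.   ]
 [ 0.233 -0.973  0.001]
 [ 0.    -0.001 -1.   ]]
```

```bash
cat >> h.py <<'E'
X=np.load("X.npy") if __import__("os").path.exists("X.npy") else None
LH=np.array([-.243,0,.009]); RG=np.array([.095,.066,0]); TIP=np.array([.159,0,0])
def todelta(o,w,yaw=None):
    "world targets -> tool-axis mm and twist deg (tool y heading yaw)"
    R=Ro.from_rotvec(o["tool_rot"]).as_matrix()
    h=np.arctan2(R[1,1],R[0,1]);tw=0 if yaw is None else -np.degrees(yaw-h)
    return np.c_[np.round((np.atleast_2d(w)-o["ee_pos"])@R*1000,1)],round(tw,1)
def hand(phi): return c2w(lid2c(LH,phi),X)
def grip(th,out=0): return c2w(rod2c(RG+[0,out,0],th),X)
E
python3 - <<'E'
from h import *
print(todelta(status.observe(),hand(0)+[0,0,.09],X[2]))
E
```

```text
(array([[ 416.1, -386. ,   56.2]]), np.float64(-82.3))
```

carry_out --deltas '[[[0.45,417,-387,50,-82],[0.45,417,-387,50,-82],[0.45,417,-387,50,-82],[0.45,417,-387,50,-82],[0.45,417,-387,50,-82],[0.45,417,-387,50,-82],[0.45,417,-387,50,-82],[0.45,417,-387,50,-82],[0.45,417,-387,50,-82],[0.45,417,-387,50,-82],[0.45,417,-387,50,-82],[0.45,417,-387,50,-82]]]'

```text
clock: 1.2
ee_pos: [0.4106, -0.1428, 0.2065]
tool_rot: [2.107, 2.329, 0.0]
contact_force: [1.0, -0.3, 0.2]
grip_width: 0.047
grip_force: 0.0
```

```bash
python3 - <<'E'
from h import *
o=status.observe();print(o["ee_pos"],o["q"].round(2));print(todelta(o,[hand(0)+[0,0,.06],hand(0)],X[2]))
E
```

```text
[ 0.41064422 -0.14282546  0.20650808] [-0.53 -0.06  1.92 -0.    1.28 -0.63]
(array([[ 52.3,  43.4,  42.5],
       [ 52.3,  43.4, 102.5]]), np.float64(-0.1))
```

carry_out --deltas '[[[0.45,52,43,20,0],[0.45,52,43,20,0],[0.45,52,43,42,0],[0.45,52,43,42,0]]]'

```text
clock: 1.53
ee_pos: [0.4457, -0.0863, 0.161]
tool_rot: [-2.104, -2.323, 0.004]
contact_force: [-1.2, 0.5, -1.7]
grip_width: 0.0469
grip_force: 0.0
```

```bash
python3 - <<'E'
from h import *
o=status.observe();d=wristcam(get_image("wrist"),o);im=d["img"].copy()
for p in (LH+[0,.039,.007],LH+[0,-.039,.007]): 
    u=proj(d,c2w(lid2c(p,0),X))[0];print(u);cv2.circle(im,tuple(int(v) for v in u),4,(0,0,255),1)
cv2.imwrite("pics/w1.png",im);print(o["ee_pos"]);print(todelta(o,[hand(0)],X[2]))
E
```

```text
[320.84731975 168.3316539 ]
[320.45106823 284.46727143]
[ 0.44569204 -0.0862903   0.16100879]
(array([[-0.7,  3.3, 57. ]]), np.float64(-0.1))
```

View pics/w1.png

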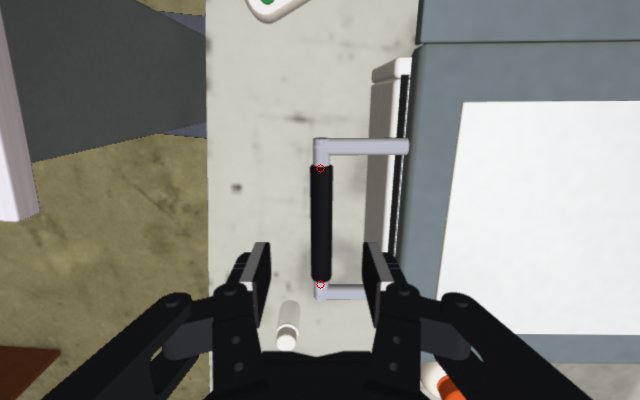

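The wrist view shows the handle grip from (320,165) to (320,283), which is where the fit predicts it. I'll go down and grip.

carry_out --deltas '[[[0.45,0,1,30,0],[0.45,0,1,57,0],[0.45,0,1,57,0],[0.9,0,1,57,0],[0.9,0,1,57,0],[0.9,0,1,57,0],[0.9,0,1,57,0],[0.9,0,1,57,0],[0.9,0,1,57,0]]]' --newtons 40

```text
clock: 2.33
ee_pos: [0.4489, -0.09, 0.1095]
tool_rot: [2.111, 2.324, -0.003]
contact_force: [-4.8, -1.2, 3.1]
grip_width: 0.0123
grip_force: 38.9
```

```bash
python3 - <<'E'
from h import *
o=status.observe();print(o["ee_pos"],hand(0),o["grip_width"],o["contact_force"])
print(todelta(o,[hand(p)+o["ee_pos"]-hand(0) for p in np.arange(.08,1.38,.08)],X[2]))
E
```

```text
[ 0.44894269 -0.09004456  0.10954367] [ 0.4486225  -0.08646766  0.104     ] 0.012329257907834732 [-4.8473272  -1.19369347  3.13426178]
(array([[-0.000e+00,  1.500e+00, -1.940e+01],
       [-1.000e-01,  4.500e+00, -3.860e+01],
       [-1.000e-01,  9.100e+00, -5.750e+01],
       [-1.000e-01,  1.520e+01, -7.600e+01],
       [-1.000e-01,  2.270e+01, -9.390e+01],
       [-1.000e-01,  3.160e+01, -1.112e+02],
       [-1.000e-01,  4.190e+01, -1.277e+02],
       [-1.000e-01,  5.350e+01, -1.433e+02],
       [-0.000e+00,  6.630e+01, -1.580e+02],
       [ 0.000e+00,  8.020e+01, -1.716e+02],
       [ 1.000e-01,  9.510e+01, -1.840e+02],
       [ 1.000e-01,  1.110e+02, -1.952e+02],
       [ 2.000e-01,  1.278e+02, -2.051e+02],
       [ 3.000e-01,  1.452e+02, -2.136e+02],
       [ 3.000e-01,  1.633e+02, -2.207e+02],
       [ 4.000e-01,  1.820e+02, -2.264e+02],
       [ 5.000e-01,  2.010e+02, -2.305e+02]]), np.float64(-0.3))
```

carry_out --deltas '[[[0.9,0,0.5,-9,0],[0.9,0,1.5,-19,0],[0.9,0,3,-29,0],[0.9,0,4.5,-39,0],[0.9,0,7,-48,0],[0.9,0,9,-57,0],[0.9,0,12,-67,0],[0.9,0,15,-76,0],[0.9,0,19,-85,0],[0.9,0,23,-94,0],[0.9,0,27,-102,0],[0.9,0,32,-111,0]]]'

```text
clock: 3.33
ee_pos: [0.479, -0.0869, 0.2186]
tool_rot: [-2.113, -2.323, 0.007]
contact_force: [-2.1, -6.3, -7.7]
grip_width: 0.0123
grip_force: 39.3
```

```bash
python3 - <<'E'
from h import *
o=status.observe();print(o["ee_pos"],o["grip_width"],o["contact_force"])
off=np.array([.0003,-.0036,.0055])
print(todelta(o,[hand(p)+off for p in np.arange(.48,1.40,.08)],X[2]))
E
```

```text
[ 0.47901736 -0.08687994  0.21855413] 0.012256940356443265 [-2.12661259 -6.26077837 -7.71290675]
(array([[-1.000e-01,  1.300e+00, -2.100e+00],
       [-1.000e-01,  1.160e+01, -1.870e+01],
       [-1.000e-01,  2.310e+01, -3.440e+01],
       [-0.000e+00,  3.580e+01, -4.910e+01],
       [ 0.000e+00,  4.960e+01, -6.270e+01],
       [ 1.000e-01,  6.450e+01, -7.520e+01],
       [ 2.000e-01,  8.040e+01, -8.650e+01],
       [ 3.000e-01,  9.710e+01, -9.650e+01],
       [ 3.000e-01,  1.145e+02, -1.051e+02],
       [ 4.000e-01,  1.326e+02, -1.123e+02],
       [ 5.000e-01,  1.512e+02, -1.180e+02],
       [ 6.000e-01,  1.702e+02, -1.222e+02]]), np.float64(-0.3))
```

carry_out --deltas '[[[0.9,0,10,-17,0],[0.9,0,22,-33,0],[0.9,0,35,-48,0],[0.9,0,48,-61,0],[0.9,0,63,-74,0],[0.9,0,79,-85,0],[0.9,0,96,-95,0],[0.9,0,113,-104,0],[0.9,0,131,-111,0],[0.9,0,150,-117,0],[0.9,0,169,-121,0],[0.9,0,169,-121,0]]]'

```text
clock: 4.33
ee_pos: [0.6503, -0.0693, 0.3405]
tool_rot: [2.113, 2.325, 0.002]
contact_force: [0.7, -0.1, -1.4]
grip_width: 0.0125
grip_force: 40.3
```

```bash
python3 - <<'E'
from h import *
o=status.observe();print(o["ee_pos"],o["grip_width"],o["contact_force"])
off=np.array([.0003,-.0036,.0055])
print(todelta(o,[hand(p)+off for p in (1.28,1.32,1.36,1.4)],X[2]))
E
```

```text
[ 0.65032938 -0.06930757  0.34053616] 0.01246934134654829 [ 0.6923026  -0.11103078 -1.37329059]
(array([[ -0.5, -20.5,   4.6],
       [ -0.4, -11.1,   2.4],
       [ -0.4,  -1.5,   0.5],
       [ -0.3,   8.1,  -1. ]]), np.float64(-0.3))
```

carry_out --deltas '[[[0.45,0,0,0,0],[0.45,0,0,0,0],[0.45,0,0,0,0],[0.45,0,0,-30,0],[0.45,0,0,-60,0],[0.45,0,0,-60,0]]]'

```text
clock: 4.83
ee_pos: [0.6504, -0.0701, 0.4084]
tool_rot: [2.105, 2.316, 0.011]
contact_force: [-0.0, -0.8, 1.8]
grip_width: 0.0468
grip_force: 0.0
```

```bash
python3 - <<'E'
from h import *
o=status.observe();print(o["ee_pos"],o["grip_width"],o["contact_force"])
g=grip(-X[3],.005)
print(todelta(o,[g+[0,0,.3],g+[0,0,.06],g],X[2]))
E
```

```text
[ 0.65042927 -0.07014387  0.40840076] 0.04681232419808121 [-0.02631973 -0.80234784  1.78861571]
(array([[191.1, -40. ,  42.7],
       [192.1, -43.2, 282.7],
       [192.3, -44. , 342.7]]), np.float64(-0.3))
```

carry_out --deltas '[[[0.4,40,-10,0,0],[0.4,80,-20,0,0],[0.4,120,-30,0,0],[0.4,160,-40,0,0],[0.4,190,-40,20,0],[0.4,190,-40,60,0],[0.4,190,-40,100,0],[0.4,190,-40,140,0],[0.4,190,-40,180,0],[0.4,190,-40,220,0],[0.4,190,-40,260,0],[0.4,190,-40,275,0]]]'

```text
clock: 5.83
ee_pos: [0.5865, 0.1153, 0.1188]
tool_rot: [-2.109, -2.319, 0.01]
contact_force: [-2.0, -1.0, -0.3]
grip_width: 0.0512
grip_force: 0.0
```

```bash
python3 - <<'E'
from h import *
o=status.observe();d=wristcam(get_image("wrist"),o);im=d["img"].copy()
for p in (RG+[0,.026,0],RG+[0,-.026,0]): 
    u=proj(d,c2w(rod2c(p,-X[3]),X)+[0,0,.007])[0];print(u);cv2.circle(im,tuple(int(v) for v in u),4,(0,0,255),1)
cv2.imwrite("pics/w2.png",im);o=status.observe();print(o["ee_pos"],o["contact_force"]);print(todelta(o,[grip(-X[3],.005)],X[2]))
s=get_image("side")["img"];cv2.imwrite("pics/s2.png",s)
E
```

```text
[327.15439281 198.0483935 ]
[326.69576204 274.97684309]
[0.58556689 0.11521035 0.11739864] [-1.05002998 -0.02914145 -1.95155821]
(array([[ 0.2,  8.2, 53. ]]), np.float64(-0.4))
```

View pics/w2.png

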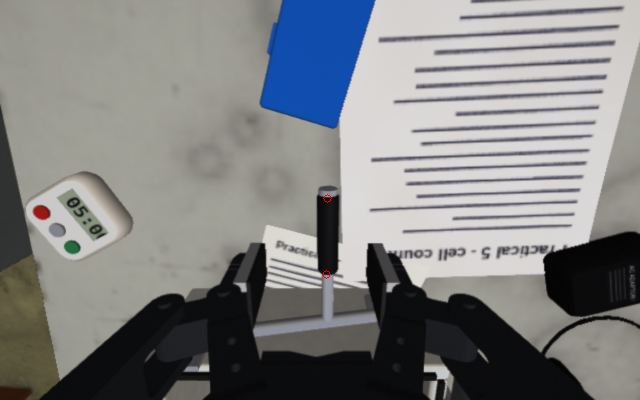

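The wrist view shows the sleeve from (327,193) to (327,275), again where the fit predicts. I'll go down and grip.

carry_out --deltas '[[[0.45,0,8,20,0],[0.45,0,8,40,0],[0.45,0,8,53,0],[0.45,0,8,53,0],[0.9,0,8,53,0],[0.9,0,8,53,0],[0.9,0,8,53,0],[0.9,0,8,53,0],[0.9,0,8,53,0],[0.9,0,8,53,0]]]' --newtons 40

```text
clock: 6.77
ee_pos: [0.5934, 0.1158, 0.0707]
tool_rot: [-2.107, -2.319, 0.016]
contact_force: [-11.4, -2.4, 1.4]
grip_width: 0.012
grip_force: 38.9
```

```bash
python3 - <<'E'
from h import *
o=status.observe();g=grip(-X[3],.005);print(o["ee_pos"],o["ee_pos"]-g,o["grip_width"],o["contact_force"])
a=np.arange(-.1,.79,.08)
print(np.c_[a,todelta(o,[grip(p,.005)+o["ee_pos"]-g for p in a],X[2])[0]])
E
```

```text
[0.59336812 0.11578593 0.07072967] [ 0.00028778 -0.00034581  0.00638099] 0.011992430994232521 [-11.390596    -2.37659613   1.43429486]
[[-1.00e-01  0.00e+00  1.30e+00 -9.20e+00]
 [-2.00e-02  0.00e+00  1.60e+00 -1.68e+01]
 [ 6.00e-02 -0.00e+00  1.40e+00 -2.44e+01]
 [ 1.40e-01 -0.00e+00  5.00e-01 -3.19e+01]
 [ 2.20e-01 -0.00e+00 -1.00e+00 -3.94e+01]
 [ 3.00e-01 -0.00e+00 -3.00e+00 -4.67e+01]
 [ 3.80e-01 -1.00e-01 -5.60e+00 -5.38e+01]
 [ 4.60e-01 -1.00e-01 -8.80e+00 -6.07e+01]
 [ 5.40e-01 -1.00e-01 -1.26e+01 -6.73e+01]
 [ 6.20e-01 -1.00e-01 -1.68e+01 -7.36e+01]
 [ 7.00e-01 -1.00e-01 -2.15e+01 -7.96e+01]
 [ 7.80e-01 -2.00e-01 -2.67e+01 -8.51e+01]]
```

carry_out --deltas '[[[0.9,0,2,-9,0],[0.9,0,2,-17,0],[0.9,0,2,-24,0],[0.9,0,1,-32,0],[0.9,0,-1,-39,0],[0.9,0,-3,-47,0],[0.9,0,-5.5,-54,0],[0.9,0,-9,-61,0],[0.9,0,-12.5,-67,0],[0.9,0,-17,-74,0],[0.9,0,-21,-80,0],[0.9,0,-25,-84,0]]]'

```text
clock: 7.77
ee_pos: [0.5686, 0.1133, 0.1531]
tool_rot: [-2.107, -2.319, 0.015]
contact_force: [-5.8, -2.1, -9.0]
grip_width: 0.0124
grip_force: 39.1
```

carry_out --deltas '[[[0.9,0,0,0,0],[0.9,0,0,0,0]]]'

```text
clock: 7.93
ee_pos: [0.5685, 0.1133, 0.1532]
tool_rot: [-2.107, -2.319, 0.016]
contact_force: [-7.2, -2.5, -6.6]
grip_width: 0.0125
grip_force: 39.6
```

```bash
cat >> h.py <<'E'
OFF=np.array([.0003,-.0003,.0064])
def th(o):
    p=Ro.from_euler('z',-X[2]).apply(o["ee_pos"]-OFF-[X[0],X[1],0])-PIV
    return np.arctan2(p[2],p[0]),np.hypot(p[0],p[2])
E
python3 - <<'E'
from h import *
o=status.observe();print(o["ee_pos"],th(o),o["contact_force"])
for n in("side","top"):cv2.imwrite(f"pics/{n}3.png",get_image(n)["img"])
a=cv2.imread("pics/side3.png")[60:310,210:460];b=cv2.imread("pics/top3.png")[60:310,230:480]
cv2.imwrite("pics/c3.png",cv2.resize(np.hstack([a,b]),(800,400)))
E
```

```text
[0.56853238 0.11325224 0.15315313] (np.float64(0.7519323617478044), np.float64(0.09333578068213443)) [-7.15206544 -2.50884429 -6.58576765]
```

View pics/c3.png

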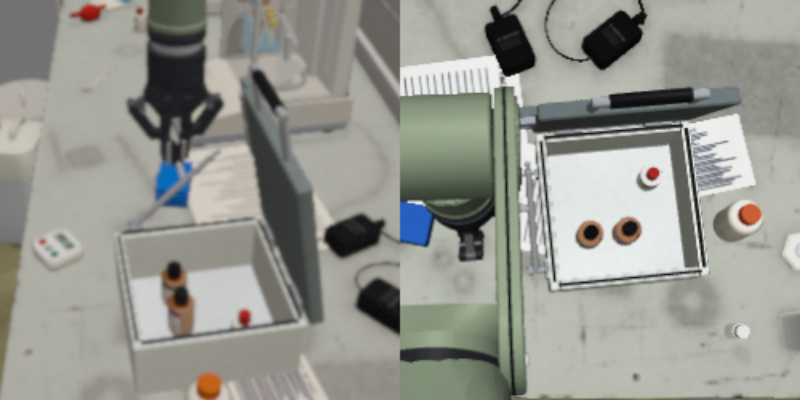

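The picture shows the lid standing up and the rod raised in the gripper. I'll release the rod and return to the handle.

carry_out --deltas '[[[0.45,0,0,0,0],[0.45,0,0,0,0],[0.45,0,0,0,0],[0.45,0,0,-20,0],[0.45,0,0,-60,0],[0.45,0,0,-100,0],[0.45,0,0,-140,0],[0.45,0,0,-180,0],[0.45,0,0,-220,0],[0.45,0,0,-255,0],[0.45,-30,20,-255,0],[0.45,-70,40,-255,0]]]'

```text
clock: 9.03
ee_pos: [0.6208, 0.0527, 0.4185]
tool_rot: [2.1, 2.323, 0.016]
contact_force: [1.5, 0.5, -0.2]
grip_width: 0.0471
grip_force: 0.0
```

```bash
python3 - <<'E'
from h import *
o=status.observe();print(o["ee_pos"],o["contact_force"])
print(todelta(o,[hand(1.37)+[0,0,.07],hand(1.37)+[0,-.0036,.0055]],X[2]))
E
```

```text
[0.6208488  0.0526626  0.41845529] [ 1.51379469  0.47751047 -0.15259403]
(array([[-121. ,   17.8,   13.9],
       [-124.5,   16.6,   78.4]]), np.float64(-0.0))
```

carry_out --deltas '[[[0.45,-40,6,0,0],[0.45,-80,12,0,0],[0.45,-115,17,5,0],[0.45,-115,17,12,0],[0.45,-115,17,12,0],[0.45,-115,17,12,0]]]'

```text
clock: 9.53
ee_pos: [0.6469, -0.0619, 0.399]
tool_rot: [2.114, 2.324, 0.001]
contact_force: [0.2, 0.4, 0.3]
grip_width: 0.047
grip_force: 0.0
```

```bash
python3 - <<'E'
from h import *
o=status.observe();print(o["ee_pos"],o["contact_force"])
d=wristcam(get_image("wrist"),o);print(todelta(o,[hand(1.37)+[0,-.0036,.0055]],X[2]))
im=d["img"].copy()
for p in (LH+[0.007,.039,0],LH+[0.007,-.039,0]): 
    p=p-np.array([.014,0,0]);u=proj(d,c2w(lid2c(p,1.37),X))[0];print(u);cv2.circle(im,tuple(int(v) for v in u),4,(0,0,255),1)
cv2.imwrite("pics/w4.png",im)
t=get_image("side");cv2.imwrite("pics/side4.png",t["img"])
E
```

```text
[ 0.64686477 -0.06192912  0.39897936] [0.17442826 0.39470261 0.28940121]
(array([[-8. ,  3.3, 58.6]]), np.float64(-0.4))
[318.72418118 171.77432452]
[319.05335547 282.92201686]
```

View pics/w4.png

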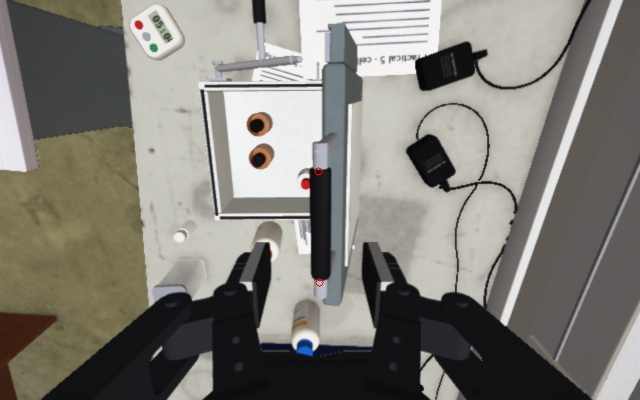

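The grip is at (320,170) to (320,280), as predicted. I'll grip it here.

carry_out --deltas '[[[0.45,-8,3,30,0],[0.45,-8,3,58,0],[0.45,-8,3,58,0],[0.45,-8,3,58,0],[0.9,-8,3,58,0],[0.9,-8,3,58,0],[0.9,-8,3,58,0],[0.9,-8,3,58,0],[0.9,-8,3,58,0],[0.9,-8,3,58,0]]]'

```text
clock: 10.47
ee_pos: [0.6513, -0.0695, 0.3437]
tool_rot: [2.11, 2.323, 0.004]
contact_force: [-1.4, 1.5, 5.6]
grip_width: 0.0123
grip_force: 39.2
```

```bash
python3 - <<'E'
from h import *
o=status.observe();print(o["ee_pos"],o["grip_width"],o["contact_force"])
off=o["ee_pos"]-hand(1.37);print(off)
print(todelta(o,[hand(p)+off for p in (1.33,1.29,1.25,1.21,1.17,1.13,1.09)],X[2]))
E
```

```text
[ 0.65134771 -0.06954214  0.3436908 ] 0.012310482111548029 [-1.38159526  1.47940565  5.64129397]
[ 0.00040882 -0.00358004  0.0087781 ]
(array([[ -0. ,  -9.6,   1.7],
       [ -0.1, -19.1,   3.9],
       [ -0.1, -28.5,   6.3],
       [ -0.2, -37.8,   9.2],
       [ -0.2, -46.9,  12.5],
       [ -0.3, -56. ,  16.1],
       [ -0.3, -64.8,  20. ]]), np.float64(-0.3))
```

carry_out --deltas '[[[0.9,0,-10,2,0],[0.9,0,-19,4,0],[0.9,0,-28,6,0],[0.9,0,-38,9,0],[0.9,0,-47,12,0],[0.9,0,-56,16,0],[0.9,0,-63,19,0],[0.9,0,-63,19,0],[0.5,0,-63,19,0],[0.5,0,-63,19,0],[0.5,0,-63,0,0],[0.5,0,-63,-40,0]]]'

```text
clock: 11.47
ee_pos: [0.5855, -0.0751, 0.3736]
tool_rot: [-2.105, -2.315, 0.01]
contact_force: [1.5, -0.6, 0.2]
grip_width: 0.0423
grip_force: 0.0
```

carry_out --deltas '[[[0.4,30,-10,-20,0],[0.4,70,-20,-30,0],[0.4,110,-20,-30,0],[0.4,150,-20,-30,0],[0.4,190,-20,-30,0],[0.4,190,-20,-30,0]]]'

```text
clock: 11.97
ee_pos: [0.5489, 0.1182, 0.4105]
tool_rot: [-2.101, -2.331, -0.005]
contact_force: [-0.2, -0.8, -0.3]
grip_width: 0.0513
grip_force: 0.0
```

```bash
cat >> h.py <<'E'
def lidpix(phi,d): return proj(d,c2w(lid2c(np.array([LH+[0,.039,0],LH-[0,.039,0]]),phi),X))
E
python3 - <<'E'
from h import *
o=status.observe();print(o["ee_pos"],o["contact_force"],o["clock"])
d=get_image("side");im=d["img"].copy()
for p in(.85,.9,.95,1.,1.05,1.1):
    u=lidpix(p,d);print(p,u.round().tolist())
s=im[60:290,200:440];cv2.imwrite("pics/s5.png",cv2.resize(s,None,fx=2.6,fy=2.6,interpolation=cv2.INTER_CUBIC))
for t in(.7,.75,.8):
  g=grip(t,.005)+[0,0,.0064];print(t,todelta(o,[g],X[2]))
  print(proj(d,c2w(rod2c(np.array([RG-[0,.026,0],RG+[0,.026,0],TIP]),t),X)).round())
E
```

```text
[0.548933   0.11818473 0.41050189] [-0.18438039 -0.75497862 -0.34405132] 11.9667
0.85 [[305.0, 138.0], [312.0, 164.0]]
0.9 [[311.0, 134.0], [319.0, 159.0]]
0.95 [[316.0, 130.0], [325.0, 155.0]]
1.0 [[322.0, 126.0], [331.0, 151.0]]
1.05 [[329.0, 123.0], [338.0, 147.0]]
1.1 [[335.0, 119.0], [345.0, 143.0]]
0.7 (array([[ -7.6,  23.2, 259.9]]), np.float64(0.1))
[[323. 164.]
 [319. 151.]
 [351. 156.]]
0.75 (array([[ -7.6,  20. , 256.3]]), np.float64(0.1))
[[322. 163.]
 [318. 150.]
 [348. 154.]]
0.8 (array([[ -7.6,  16.7, 252.9]]), np.float64(0.1))
[[320. 162.]
 [316. 149.]
 [346. 152.]]
```

View pics/s5.png

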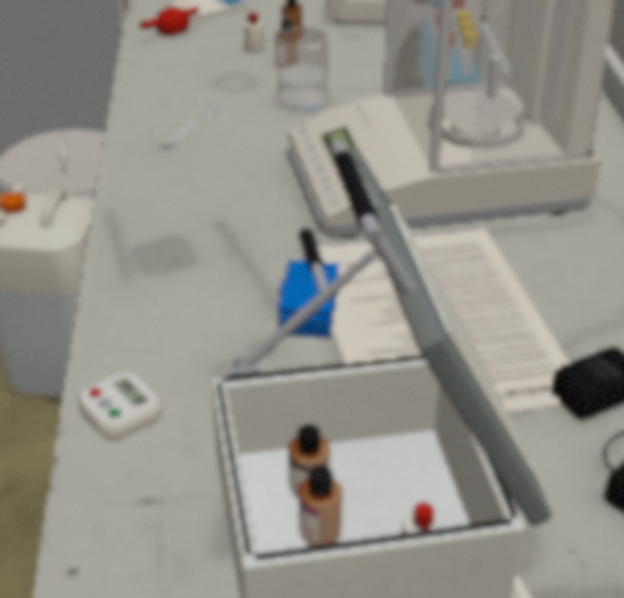

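The handle is at about (332,120) to (340,144), so the lid is near 1.07 rad and sinking. The sleeve is at (317,150) to (322,161), so the rod is near 0.76. I'll go down to the rod.

carry_out --deltas '[[[0.45,-3,19,40,0],[0.45,-4,19,80,0],[0.45,-5,19,120,0],[0.45,-5,19,160,0],[0.45,-5,19,195,0],[0.45,-5,19,195,0],[0.45,-5,19,195,0]]]'

```text
clock: 12.6
ee_pos: [0.568, 0.1071, 0.2131]
tool_rot: [-2.112, -2.32, 0.007]
contact_force: [0.6, 0.0, 0.3]
grip_width: 0.0469
grip_force: 0.0
```

```bash
cat >> h.py <<'E'
def segpts(im,box,thr=60):
    u0,v0,u1,v1=box;m=(im[v0:v1,u0:u1].max(2)<thr);v,u=np.nonzero(m);return u+u0,v+v0
E
python3 - <<'E'
from h import *
o=status.observe()
d=wristcam(get_image("wrist"),o);o=status.observe();print(o["ee_pos"],o["contact_force"])
im=d["img"].copy()
for t,c in((.7,(0,255,0)),(.76,(0,0,255)),(.82,(255,0,0))):
    for p in (RG+[0,.026,0],RG-[0,.026,0]):
        u=proj(d,c2w(rod2c(p,t),X)+[0,0,.007])[0];cv2.circle(im,tuple(int(v) for v in u),3,c,1)
s=get_image("side")["img"];a=cv2.resize(s[90:270,230:430],(480,432));b=im[140:400,220:432]
cv2.imwrite("pics/w6.png",np.hstack([a,np.pad(cv2.resize(b,(320,392)),((0,40),(0,0),(0,0)))]))
print(todelta(o,[grip(t,.005)+[0,0,.0064] for t in(.7,.76,.82)],X[2]))
E
```

```text
[0.57019858 0.10739071 0.21629191] [1.20508111 0.03593471 1.59902421]
(array([[ 6.4,  3.1, 65.7],
       [ 6.4, -0.7, 61.4],
       [ 6.4, -4.8, 57.4]]), np.float64(-0.4))
```

View pics/w6.png

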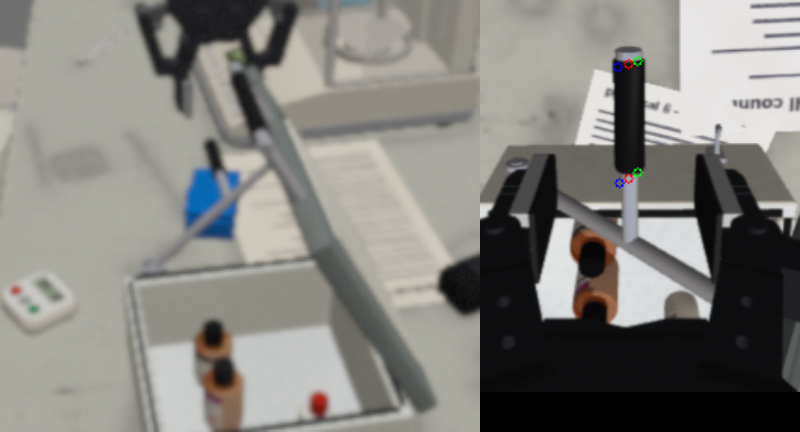

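The rod sits at 0.76 (red marks) and the lid handle at (329,123) to (339,143), so the lid is near 1.05 rad and resting on the tip. I'll grip the sleeve.

carry_out --deltas '[[[0.45,7,-1,20,0],[0.45,7,-1,40,0],[0.45,7,-1,60,0],[0.45,7,-1,60,0],[0.45,7,-1,60,0],[0.9,7,-1,60,0],[0.9,7,-1,60,0],[0.9,7,-1,60,0],[0.9,7,-1,60,0],[0.9,7,-1,60,0],[0.9,7,-1,60,0]]]'

```text
clock: 13.62
ee_pos: [0.5693, 0.1152, 0.1573]
tool_rot: [2.111, 2.322, 0.005]
contact_force: [1.7, 0.1, 6.0]
grip_width: 0.0126
grip_force: 39.5
```

```bash
cat >> h.py <<'E'
def lidangle(d):
    "dark grip in the side view -> lid angle by matching predicted line with darkness"
    from scipy.ndimage import gaussian_filter
    g=gaussian_filter(d["img"].max(2).astype(float),.7);best=[]
    for p in np.arange(.8,1.2,.005):
        a,b=lidpix(p,d);q=a+(b-a)*np.linspace(.1,.9,30)[:,None]
        best.append((cv2.remap(g.astype(np.float32),q[:,0].astype(np.float32),q[:,1].astype(np.float32),1).mean(),round(p,3)))
    return sorted(best)[:3]
E
python3 - <<'E'
from h import *
o=status.observe();d=get_image("side");print(lidangle(d));print(th(o),o["ee_pos"],o["contact_force"],o["grip_width"])
t0=.76;off=o["ee_pos"]-grip(t0,.005);print(off)
a=np.arange(.78,1.04,.02);print(np.c_[a,todelta(o,[grip(t,.005)+off for t in a])[0]])
E
```

```text
[(np.float32(31.505798), np.float64(1.025)), (np.float32(31.664755), np.float64(1.03)), (np.float32(33.77073), np.float64(1.035))]
(np.float64(0.7766441426220438), np.float64(0.09692789188351603)) [0.56930757 0.115184   0.15733576] [1.69238    0.08165976 6.04964961] 0.012578122652448615
[0.0003951  0.00150177 0.00888823]
[[  0.78  -0.    -1.3   -1.4 ]
 [  0.8   -0.    -2.7   -2.7 ]
 [  0.82  -0.    -4.    -4.  ]
 [  0.84  -0.    -5.4   -5.3 ]
 [  0.86  -0.    -6.8   -6.6 ]
 [  0.88  -0.    -8.3   -7.8 ]
 [  0.9   -0.1   -9.8   -9.  ]
 [  0.92  -0.1  -11.3  -10.2 ]
 [  0.94  -0.1  -12.8  -11.3 ]
 [  0.96  -0.1  -14.3  -12.4 ]
 [  0.98  -0.1  -15.9  -13.5 ]
 [  1.    -0.1  -17.5  -14.6 ]
 [  1.02  -0.1  -19.1  -15.6 ]]
```

carry_out --deltas '[[[0.9,0,-0.7,-0.7,0],[0.9,0,-1.3,-1.4,0],[0.9,0,-2,-2,0],[0.9,0,-2.7,-2.7,0],[0.9,0,-3.4,-3.4,0],[0.9,0,-4,-4,0],[0.9,0,-4.3,-4.3,0],[0.9,0,-4.7,-4.7,0],[0.9,0,-4.7,-4.7,0]]]'

```text
clock: 14.42
ee_pos: [0.5652, 0.1147, 0.1616]
tool_rot: [2.111, 2.322, 0.006]
contact_force: [4.5, 0.7, 2.2]
grip_width: 0.0122
grip_force: 39.4
```

```bash
cat > m.py <<'E'
from h import *
o=status.observe();d=get_image("side");print([(round(float(a),1),b) for a,b in lidangle(d)],o["contact_force"].round(1))
OFF2=np.array([.0004,.0015,.0089]);p=Ro.from_euler('z',-X[2]).apply(o["ee_pos"]-OFF2-[X[0],X[1],0])-PIV
print("theta",np.arctan2(p[2],p[0]),"r",np.hypot(p[0],p[2]),o["clock"])
E
python3 m.py
```

```text
[(32.7, np.float64(1.015)), (33.1, np.float64(1.01)), (34.6, np.float64(1.02))] [4.5 0.7 2.2]
theta 0.8225184192315421 r 0.09509324983970446 14.4167
```

carry_out --deltas '[[[0.9,0,-0.4,-0.3,0],[0.9,0,-0.7,-0.6,0],[0.9,0,-1.1,-1,0],[0.9,0,-1.4,-1.3,0],[0.9,0,-1.8,-1.6,0],[0.9,0,-2.1,-1.9,0],[0.9,0,-2.1,-1.9,0]]]'

```text
clock: 15.05
ee_pos: [0.5631, 0.1146, 0.1635]
tool_rot: [2.111, 2.322, 0.006]
contact_force: [5.4, 0.9, 3.0]
grip_width: 0.0121
grip_force: 39.4
```

```bash
python3 m.py
```

```text
[(33.4, np.float64(1.0)), (33.6, np.float64(1.005)), (35.0, np.float64(1.01))] [5.4 0.9 3. ]
theta 0.8522289705975485 r 0.09511359604426639 15.05
```

carry_out --deltas '[[[0.9,0,-0.4,-0.3,0],[0.9,0,-0.7,-0.6,0],[0.9,0,-1.1,-0.9,0],[0.9,0,-1.5,-1.2,0],[0.9,0,-1.5,-1.2,0],[0.9,0,-1.5,-1.2,0]]]'

```text
clock: 15.6
ee_pos: [0.5617, 0.1144, 0.1648]
tool_rot: [2.111, 2.322, 0.007]
contact_force: [5.2, 0.4, 4.0]
grip_width: 0.0125
grip_force: 39.4
```

```bash
python3 m.py
```

```text
[(32.6, np.float64(0.995)), (33.6, np.float64(1.0)), (34.1, np.float64(0.99))] [5.2 0.4 4. ]
theta 0.8724983153735035 r 0.09516497497917366 15.6
```

carry_out --deltas '[[[0.9,0,-0.4,-0.3,0],[0.9,0,-0.7,-0.6,0],[0.9,0,-1.1,-0.9,0],[0.9,0,-1.5,-1.2,0],[0.9,0,-1.5,-1.2,0],[0.9,0,-1.5,-1.2,0],[0.9,0,-1.5,-1.2,0]]]'

```text
clock: 16.23
ee_pos: [0.5602, 0.1142, 0.166]
tool_rot: [2.111, 2.322, 0.007]
contact_force: [5.0, 0.5, 4.4]
grip_width: 0.0121
grip_force: 39.4
```

```bash
python3 m.py
```

```text
[(31.8, np.float64(0.985)), (32.8, np.float64(0.99)), (33.3, np.float64(0.98))] [5.  0.5 4.4]
theta 0.8929859648083008 r 0.09518920052618908 16.2333
```

carry_out --deltas '[[[0.9,0,-0.4,-0.3,0],[0.9,0,-0.7,-0.6,0],[0.9,0,-1.1,-0.9,0],[0.9,0,-1.5,-1.2,0],[0.9,0,-1.5,-1.2,0],[0.9,0,-1.5,-1.2,0],[0.9,0,-1.5,-1.2,0]]]'

```text
clock: 16.87
ee_pos: [0.5586, 0.1141, 0.1673]
tool_rot: [2.111, 2.322, 0.006]
contact_force: [5.7, 0.1, 4.1]
grip_width: 0.0124
grip_force: 39.5
```

```bash
python3 m.py
```

```text
[(34.5, np.float64(0.965)), (34.5, np.float64(0.96)), (35.6, np.float64(0.97))] [5.7 0.1 4.1]
theta 0.9142038144180195 r 0.09519559798952155 16.8667
```

The lid dropped faster on that step, so I'll hold still and see whether it's sinking in.

carry_out --deltas '[[[0.9,0,0,0,0],[0.9,0,0,0,0],[0.9,0,0,0,0],[0.9,0,0,0,0],[0.9,0,0,0,0],[0.9,0,0,0,0]]]'

```text
clock: 17.42
ee_pos: [0.5585, 0.1141, 0.1674]
tool_rot: [2.111, 2.322, 0.006]
contact_force: [4.1, -0.3, 5.8]
grip_width: 0.012
grip_force: 39.6
```

```bash
python3 m.py
```

```text
[(34.6, np.float64(0.955)), (35.0, np.float64(0.95)), (35.5, np.float64(0.96))] [ 4.1 -0.3  5.8]
theta 0.9159346134714043 r 0.09517996235736115 17.4167
```

carry_out --deltas '[[[0.9,0,-0.2,-0.2,0],[0.9,0,-0.4,-0.3,0],[0.9,0,-0.4,-0.3,0],[0.9,0,-0.4,-0.3,0],[0.9,0,-0.4,-0.3,0],[0.9,0,-0.4,-0.3,0],[0.9,0,-0.4,-0.3,0],[0.9,0,-0.4,-0.3,0]]]'

```text
clock: 18.13
ee_pos: [0.5581, 0.114, 0.1677]
tool_rot: [2.111, 2.322, 0.006]
contact_force: [4.4, -0.1, 6.6]
grip_width: 0.0122
grip_force: 39.6
```

```bash
python3 m.py
```

```text
[(35.4, np.float64(0.93)), (35.7, np.float64(0.935)), (36.2, np.float64(0.94))] [ 4.4 -0.1  6.6]
theta 0.921331744245889 r 0.09521850650472252 18.1333
```

carry_out --deltas '[[[0.9,0,0,0,0],[0.9,0,-0.2,-0.2,0],[0.9,0,-0.2,-0.2,0],[0.9,0,-0.2,-0.2,0],[0.9,0,-0.2,-0.2,0],[0.9,0,-0.2,-0.2,0],[0.9,0,-0.2,-0.2,0],[0.9,0,-0.2,-0.2,0],[0.9,0,-0.2,-0.2,0],[0.9,0,-0.2,-0.2,0],[0.9,0,-0.2,-0.2,0],[0.9,0,-0.2,-0.2,0]]]'

```text
clock: 19.18
ee_pos: [0.5578, 0.114, 0.168]
tool_rot: [2.111, 2.322, 0.006]
contact_force: [4.4, -0.2, 4.2]
grip_width: 0.0122
grip_force: 39.7
```

```bash
python3 m.py; python3 - <<'E'
from h import *
for t,p in((.876,.995),(.893,.985),(.923,.92),(.923,.91),(.923,.9)):
    w=rod2c(TIP,t)-HNG;print(t,p,Ro.from_euler('y',-p).apply(w)-[-.14,.116,0])
E
```

```text
[(32.3, np.float64(0.905)), (32.5, np.float64(0.9)), (33.8, np.float64(0.91))] [ 4.4 -0.2  4.2]
theta 0.925190875002371 r 0.09521593756624326 19.1833
0.876 0.995 [0.00939196 0.         0.00108835]
0.893 0.985 [0.0068261  0.         0.00159892]
0.923 0.92 [0.00259827 0.         0.00903242]
0.923 0.91 [0.00269546 0.         0.01040596]
0.923 0.9 [0.00280638 0.         0.01177847]
```

The lid is at 0.90 rad and the tip works out about 10 mm deep, so it's seated. I'll let go and retreat straight up.

carry_out --deltas '[[[0.9,0,0,0,0],[0.9,0,0,0,0],[0.6,0,0,0,0],[0.45,0,0,0,0],[0.45,0,0,0,0],[0.45,0,0,0,0],[0.45,5,0,-20,0],[0.45,10,0,-50,0],[0.45,15,0,-90,0],[0.45,15,0,-130,0],[0.45,15,0,-170,0],[0.45,15,0,-200,0]]]'

```text
clock: 20.23
ee_pos: [0.5543, 0.1291, 0.3694]
tool_rot: [2.112, 2.324, 0.002]
contact_force: [0.5, -0.3, -0.1]
grip_width: 0.0471
grip_force: 0.0
```

carry_out --deltas '[[[0.45,0,-40,0,0],[0.45,0,-80,0,0],[0.45,0,-80,0,0],[0.45,0,-80,0,0],[0.45,0,-80,0,0],[0.45,0,-80,0,0]]]'

```text
clock: 20.73
ee_pos: [0.4755, 0.1213, 0.3662]
tool_rot: [2.113, 2.324, 0.0]
contact_force: [0.5, 1.1, -0.1]
grip_width: 0.047
grip_force: 0.0
```

```bash
python3 m.py; python3 - <<'E'
from h import *
d=get_image("side");im=d["img"].copy()
for t,c in((.89,(0,255,0)),(.925,(0,0,255))):
    for u in proj(d,c2w(rod2c(np.array([RG-[0,.026,0],RG+[0,.026,0],TIP]),t),X)):cv2.circle(im,tuple(int(v) for v in u),2,c,1)
cv2.imwrite("pics/s7.png",cv2.resize(im[100:240,260:400],(600,600),interpolation=cv2.INTER_CUBIC))
E
```

```text
[(34.8, np.float64(0.9)), (35.1, np.float64(0.905)), (35.7, np.float64(0.91))] [ 0.5  1.1 -0.1]
theta 1.6575153843497337 r 0.2753537376571096 20.7333
```

View pics/s7.png

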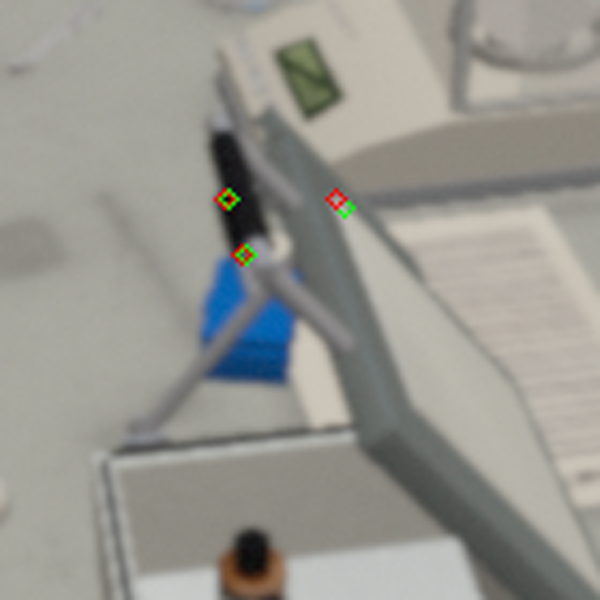

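The lid stands at 0.90 rad, unchanged since I let go, and the rod runs up under it. The handle, at crop (215,130) to (255,240), hides the sleeve. The arm is clear, so I'm handing in.

```bash
python3 -c "
from cell import bot
print(bot.sign_off())"
```

```text
the job is handed in; nothing more can be done
None
```

I handed the job in at about 21 s: the lid rests on the rod at about 0.90 rad, with the tip about 10 mm into the hole by my measurements. The arm was clear, I saw no bystander disturbed, and the hand-in returned no verdict.

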